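# Find the heavier sash counterweight and hold it out over the cleared board

## Task

First clear the wood offcut off the green board into the plywood bin. Then weigh the two sash counterweights by feel: lift the red one clear of the bench, stand it back on the bench and let go, then lift the yellow one; whichever is the heavier, finish while holding it still and upright in the gripper about a hand's breadth above the middle of the green board, with the lighter one left standing upright on the bare bench. Never tip a counterweight over, and leave the other things on the bench where they are.

Things in the scene. Friction and masses are not known exactly. Their poses are not given: they have to be found in the camera images.
- weight_red: sash counterweight: round dark steel canister, 46 diameter, 85 tall to its flat red cap (wire eye on top to 99), red band at the top. Origin: centre of its underside, z up its axis. Hidden core (heavy_core in one, light_core in the other, 2 mm of play): the two differ by 180 g or more, neither exceeds 750 g; which colour is heavier, and which stands where, change from run to run.
- weight_yellow: sash counterweight: round dark steel canister, 46 diameter, 85 tall to its flat yellow cap (wire eye on top to 99), yellow band at the top. Origin: centre of its underside, z up its axis. Hidden core (heavy_core in one, light_core in the other, 2 mm of play): the two differ by 180 g or more, neither exceeds 750 g; which colour is heavier, and which stands where, change from run to run.
- board: green hand-over board with a white outline, 180 (x) x 240 (y) x 8 thick, fixed to the bench (place and yaw vary). Origin: centre of its underside, on the bench; its top is 8 higher.
- bin: open plywood offcut bin, 200 (x) x 180 (y) x 80 tall, walls and floor 6 thick, fixed to the bench (place and yaw vary). Origin: centre of its underside, on the bench.
- offcut: block of oak, 66 (x) x 30 (y) x 26 tall, 35 g, lying on the board. Origin: centre of its underside.
- tape: bystander, to be left alone: tape measure, 66 x 36 x 62 tall, yellow and black (mm). Origin: centre of its underside.
- hinge: bystander, to be left alone: open brass butt hinge lying flat, 66 x 79 x 8 (mm). Origin: centre of its underside.
- glue: bystander, to be left alone: white glue bottle with orange cap, 60 diameter, 170 tall (mm). Origin: centre of its underside.
- screw_jar: bystander, to be left alone: amber jar with steel lid, 64 diameter, 80 tall (mm). Origin: centre of its underside.
- mallet: bystander, to be left alone: turned wooden mallet standing on its head, 92 diameter, 220 tall (mm). Origin: centre of its underside.
- brush: bystander, to be left alone: bench brush lying along its x axis (mm). Origin: a point of its handle.
- pulley: bystander, to be left alone: brass sash pulley wheel lying flat, 52 diameter, 23 tall (mm). Origin: centre of its underside.

How it is judged:
By the outcome, as a careful person would: the job done as asked, in the order asked, and still so for the second after the job is handed in, while the arm keeps its last pose, push and grip.
It also fails if it takes over 72 s, if anything falls off the work surface, if the arm or the gripper's body presses on something with over 40 N, if the wrist force passes 120 N, or if a joint passes its speed limit or range.

## Robot

A 7-joint arm with a two-finger parallel gripper is mounted at the origin on the work surface. World frame = base frame: x ahead of the robot, y to its left, z up, the work surface at z = 0. Lengths are in m, angles in rad, forces in N, time in s.
With the tool pointing down it reaches from about 0.35 to 0.9 m from the base axis. Payload 8.1 kg.
Tool frame: the origin (TCP) lies midway between the tips of the shut fingers; the grasp point (between the pads) lies 19 mm behind it; x points along the fingers, z is the direction in which the jaws open and shut, and the axes are right-handed (so a half turn about x gives the same grasp; the last joint's range is limited). The gripper opens to 92 mm and grips with 3 to 60 N. Pads are 19 mm wide; open, the fingers measure 130 mm over their backs; the gripper's body (75 mm by 190 mm) begins 47 mm behind the grasp point.
Start: joints at [1.113, 0.434, 0.025, 1.573, -0.012, 1.134, -0.075], TCP at [0.217, -0.586, 0.227] pointing down, gripper open.
Joint ranges: [-2.62, 2.62], [-0.44, 2.09], [-1.27, 1.32], [0.08, 2.57], [-1.32, 4.46], [0.12, 2], [-2.74, 2.74]. Speed limits (rad/s): [2.22, 2.22, 3.01, 3.01, 3.14, 3.14, 3.14].

## Interface

Orientations are given as a rotation vector (axis times angle).
In Python, from cell import arm gives the robot as it stands. The module is installed in compiled form; this text tells all that it offers.
- The arm moves only by the tool move_arm, never from a script. Its argument "steps" is text: rows parted by semicolons, each of 5 numbers parted by spaces: the shift along the tool's x, y, z in m, then the turn about the tool's x in rad, then the closure in counts, from 0 (fully open) to 255 (shut). A call has 1 to 10 rows; each row is the pose to reach, as a shift and turn from the pose commanded when the call began, along the tool's axes at that moment; what a row does not reach only later rows make up. A row lasts 1/12 s, in which the tool goes at most 41.7 mm and 7.16 degrees, less where a joint would pass 70% of its speed; a pose out of reach is approached as far as the arm can. A call with a gripper value outside its range is refused whole. The fingers move at their own pace and stop on an object; "squeeze" is the grip in N (left out, the last holds). Time passes only in rows, so rows that repeat a pose let the fingers close. It gives the time, the measured TCP pose, the force and the opening at its end, in the units of the state.
- arm.observe(): the state, without advancing time (a new reading comes with each control period).
- arm.get_image(name): name is "scene" or "side" or "wrist"; returns a dict with "img" (400x640x3 uint8, blue, green, red), "z_map" (400x640 float32, m along the optical axis (not along the pixel's ray), 0 where there is no reading), "vfov" (degrees; the focal length in pixels is half the picture's height over the tangent of half this angle, whatever the lens; pixels are square), "cx", "cy" (the principal point, pixels), "extrinsics" (4x4, takes a point from camera to world coordinates). Camera axes: x right, y up, looking along -z (the intrinsics and any distortion apply to the point x, -y, -z); pixel columns grow to the right and rows downward; lengths in m; the calibration is good to about 2 mm. A picture is of the moment at which its call begins.
- arm.sign_off(): hands the job in, once; it reports no verdict.
The state is a dict: "clock": time; "joints": joint angles; "dq": joint speeds; "joint_efforts": joint torques, N m; "position": TCP position; "ee_rot": TCP orientation; "force": force on the tool from outside, world axes, zero at the start; "ft_torque": the same for the moment, N m; "width": opening from 0.0 (shut) to 1.0 (fully open).
Only numpy, scipy, OpenCV 4.12 (cv2) and the standard library are available. Lean on these libraries where they do the work, as an engineer would, in place of code of your own. Each camera call takes 0.05 s, during which the arm holds its last target.

## Working session

There is one attempt and no reset: what is moved stays moved. The work goes in short steps, Python scripts to look and compute and a tool call to move; the robot and the scene stay as the last step left them, time stands still between calls to the robot, and variables do not carry over. Pictures are saved under pics/ and viewed, and the job is handed in when it is done.

Besides the shell and the picture viewer there is one more tool, called after ">>>" as name(argument=value, ...) on one line, values as JSON. move_arm: Moves the arm, as the interface text tells. Its arguments: {"type":"object","properties":{"steps":{"type":"string"},"squeeze":{"type":"number"}},"required":["steps"]}

```bash
mkdir -p pics
cat > h.py <<'E'
import numpy as np, cv2
from cell import arm
from scipy.spatial.transform import Rotation as R
def grab(n,tag):
    d=arm.get_image(n); cv2.imwrite(f'pics/{tag}.png',d['img']); np.savez(f'pics/{tag}.npz',**d); return d
def world(d):
    z=d['z_map'].astype(float); h,w=z.shape
    f=h/2/np.tan(np.radians(float(d['vfov']))/2)
    u,v=np.meshgrid(np.arange(w),np.arange(h))
    P=np.stack([(u-d['cx'])/f*z,-(v-d['cy'])/f*z,-z,np.ones_like(z)],-1)
    return (P@np.array(d['extrinsics']).T)[...,:3]
E
python3 - <<'E'
from h import *
s=arm.observe()
for k,v in s.items(): print(k,np.round(v,4))
print(R.from_rotvec(s['ee_rot']).as_matrix().round(3))
for n in ['scene','side','wrist']:
    d=grab(n,n+'0'); print(n,[ (k,np.round(v,3).tolist()) for k,v in d.items() if k not in('img','z_map')])
E
```

```text
clock 0.0
joints [ 1.1134  0.4352  0.025   1.5741 -0.0116  1.134  -0.0751]
dq [ 0.001  -0.0014  0.0014  0.0003  0.0021  0.002  -0.0002]
joint_efforts [-6.00000e-04 -6.67859e+01  9.85000e-01 -3.14467e+01 -6.05000e-02
  4.27000e-02  1.00000e-04]
position [ 0.2169 -0.5856  0.2259]
ee_rot [ 0.9449  1.3578 -0.9436]
force [-0.7699 -0.5764 -0.6265]
ft_torque [-0.0096  0.0433 -0.003 ]
width 0.9959
[[-0.001  0.938  0.347]
 [ 0.001  0.347 -0.938]
 [-1.    -0.    -0.002]]
scene [('vfov', 45.899), ('cx', 313.105), ('cy', 201.668), ('extrinsics', [[-0.603, -0.606, 0.518, 1.126], [0.797, -0.471, 0.377, 0.428], [0.015, 0.64, 0.768, 0.916], [0.0, 0.0, 0.0, 1.0]])]
side [('vfov', 48.501), ('cx', 319.862), ('cy', 207.357), ('extrinsics', [[-0.916, 0.224, -0.334, 0.239], [-0.402, -0.467, 0.788, 0.746], [0.021, 0.856, 0.517, 0.537], [0.0, 0.0, 0.0, 1.0]])]
wrist [('vfov', 65.932), ('cx', 317.994), ('cy', 197.037), ('extrinsics', [[0.348, 0.901, 0.258, 0.286], [-0.938, 0.335, 0.095, -0.56], [-0.001, -0.275, 0.961, 0.384], [0.0, 0.0, 0.0, 1.0]])]
```

View pics/scene0.png

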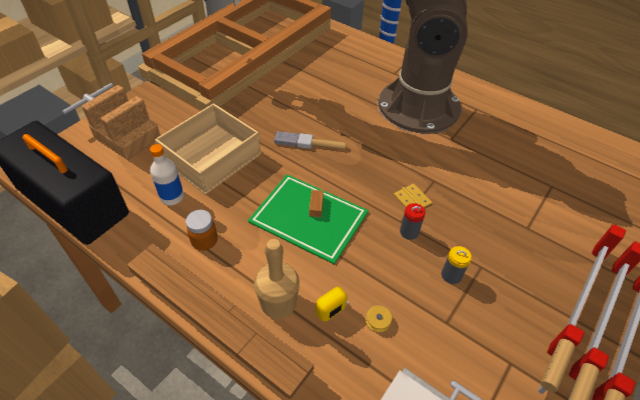

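View pics/side0.png

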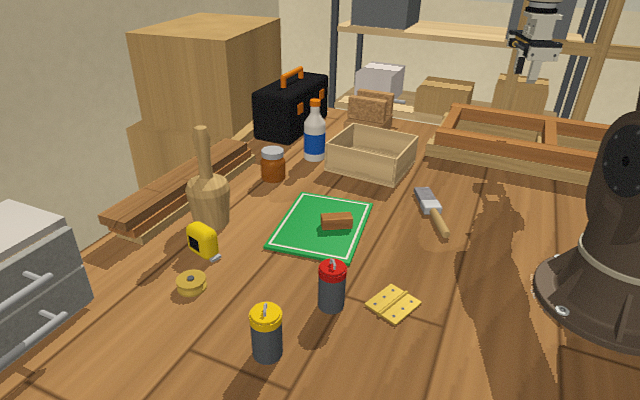

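View pics/wrist0.png

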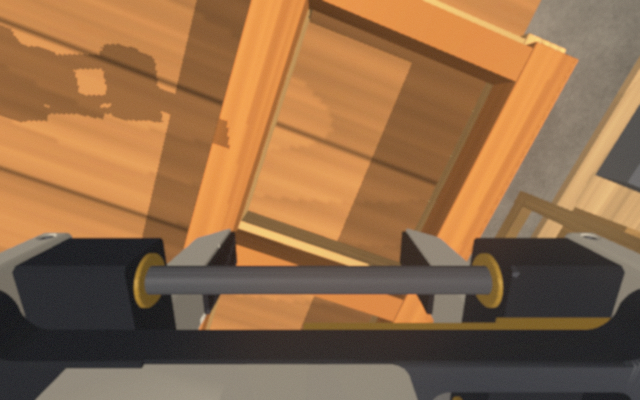

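The scene and side pictures show everything: offcut on the board at scene (316,203), bin at (210,145), red weight cap at (414,212), and yellow cap at (459,256). The hinge is right beside red. Next I measure.

```bash
cat > m.py <<'E'
from h import *
for n in ['scene','side']:
    d=np.load(f'pics/{n}0.npz'); W=world(d); hsv=cv2.cvtColor(d['img'],cv2.COLOR_BGR2HSV)
    H,S,V=[hsv[...,i].astype(int) for i in range(3)]; X,Y,Z=W[...,0],W[...,1],W[...,2]
    ok=(d['z_map']>0)
    print(n,'bench z near',[np.round(W[p[1],p[0]],3).tolist() for p in ([(350,170),(380,270)] if n=='scene' else [(400,250),(350,350)])])
    g=ok&(H>50)&(H<75)&(S>150)&(abs(Z-.008)<.02)
    r=cv2.minAreaRect((np.c_[X[g],Y[g]]*1000).astype(np.float32)); print('board',r,Z[g].mean())
    box=np.array(r[0])/1000
    o=ok&(np.hypot(X-box[0],Y-box[1])<.12)&(Z>.025)&(Z<.06)
    r=cv2.minAreaRect((np.c_[X[o],Y[o]]*1000).astype(np.float32)); print('offcut',r,o.sum(),np.percentile(Z[o],[5,50,95]))
    # weights by height
    for nm,c in [('red',(414,212) if n=='scene' else (332,270)),('yel',(459,256) if n=='scene' else (265,317))]:
        p=W[c[1]-3:c[1]+4,c[0]-3:c[0]+4].reshape(-1,3).mean(0); 
        m=ok&(np.hypot(X-p[0],Y-p[1])<.045)&(abs(Z-.085)<.006)
        (cx,cy),rad=cv2.minEnclosingCircle((np.c_[X[m],Y[m]]*1000).astype(np.float32)); print(nm,round(cx,1),round(cy,1),round(rad,1),m.sum())
        m=ok&(np.hypot(X-p[0],Y-p[1])<.035)&(Z>.094)
        print(' eye',X[m].mean(),Y[m].mean(),m.sum(), 'zmax',Z[m].max() if m.any() else 0)
    c=(210,125) if n=='scene' else (372,150)
    p=W[c[1],c[0]]; print('binpt',p)
    m=ok&(np.hypot(X-p[0],Y-p[1])<.2)&(abs(Z-.08)<.005)
    k=cv2.connectedComponentsWithStats(m.astype(np.uint8))
    for i in range(1,k[0]):
        if k[2][i,4]>100:
            q=k[1]==i; print('bin',k[2][i],cv2.minAreaRect((np.c_[X[q],Y[q]]*1000).astype(np.float32)))
E
python3 m.py
```

```text
scene bench z near [[0.358, -0.011, -0.002], [0.576, 0.219, 0.0]]
board ((554.6353759765625, -1.378387451171875), (180.4196319580078, 239.7393035888672), 7.362685203552246) 0.007524891546673134
offcut ((520.7109375, -2.592466354370117), (68.38555145263672, 30.067251205444336), 31.741395950317383) 275 [0.02929413 0.03334472 0.03632988]
red 443.5 218.3 24.0 244
 eye 0.4424229685583291 0.21791607585672018 10 zmax 0.1017158796201253
yel 489.0 353.2 24.1 305
 eye 0.4887755405834188 0.3532669084299247 14 zmax 0.10066977199887261
binpt [ 0.47334761 -0.41696219  0.01735357]
bin [179  66  62  25 608] ((347.3822937011719, -536.14501953125), (130.9446258544922, 136.34104919433594), 0.9473437666893005)
bin [155 103 104  57 494] ((551.4306030273438, -335.1043395996094), (187.1460723876953, 202.3974609375), 85.86579132080078)
side bench z near [[0.372, 0.011, -0.0], [0.375, 0.294, -0.001]]
board ((639.814697265625, -148.817138671875), (257.805419921875, 635.980224609375), 31.637744903564453) 0.007291313979074705
offcut ((678.254150390625, -205.3683319091797), (223.66555786132812, 62.316444396972656), 35.730491638183594) 594 [0.02657157 0.04314026 0.0581441 ]
red 439.4 217.7 23.6 416
 eye 0.43996050867350006 0.21767271684525147 12 zmax 0.09859173406624466
yel 486.7 353.1 23.5 611
 eye 0.48602997943232107 0.3543425582009871 19 zmax 0.09825254394362365
binpt [ 0.57243404 -0.42208509  0.00904736]
bin [348 108  38   9 120] ((635.6045532226562, -536.1172485351562), (116.98174285888672, 25.92759895324707), 10.730852127075195)
bin [325 123  94  36 435] ((549.666748046875, -335.6888427734375), (186.52781677246094, 200.22096252441406), 85.6842269897461)
```

```bash
cat > g.py <<'E'
# usage: python3 g.py x y z jaw_deg|k  -> tool shift/turn
import sys
from h import *
s=arm.observe(); p=np.array(s['position']); M=R.from_rotvec(s['ee_rot']).as_matrix()
jaw=np.degrees(np.arctan2(M[1,2],M[0,2]))
print('t',round(s['clock'],2),'pos',p.round(4),'jaw',round(jaw,1),'j',np.round(s['joints'],2),'F',np.round(s['force'],2),'w',round(s['width'],3))
if len(sys.argv)>3:
    t=np.array([float(v) for v in sys.argv[1:4]]); sh=M.T@(t-p)
    turn=0
    if len(sys.argv)>4:
        a=float(sys.argv[4]); turn=-((a-jaw+90)%180-90)
    print('shift',sh.round(4),'turn rad',round(np.radians(turn),3),'rows',round(np.linalg.norm(sh)/.0417,1),round(abs(turn)/7.16,1))
E
python3 - <<'E'
from h import *
d=np.load('pics/scene0.npz');W=world(d)
for n,c in dict(glue=(157,150),jar=(200,217),mallet=(273,246),malhead=(277,280),tape=(332,298),pulley=(378,317),hinge=(408,192),hingeR=(428,203),brush=(292,140),brush2=(345,147)).items():
    print(n,np.round(W[c[1],c[0]],3))
d=np.load('pics/side0.npz');W=world(d)
X,Y,Z=W[...,0],W[...,1],W[...,2]
m=(abs(X-.52)<.06)&(abs(Y)<.06)&(Z>.028)&(Z<.045)
print('offcut side',cv2.minAreaRect((np.c_[X[m],Y[m]]*1000).astype(np.float32)),m.sum())
E
python3 g.py 0.52 -0.003 0.16 -58.3
```

```text
glue [ 0.718 -0.306  0.17 ]
jar [ 0.753 -0.155  0.08 ]
mallet [0.782 0.092 0.22 ]
malhead [0.787 0.1   0.117]
tape [0.728 0.191 0.061]
pulley [0.688 0.281 0.024]
hinge [0.335 0.153 0.004]
hingeR [0.338 0.212 0.005]
brush [ 0.379 -0.193  0.019]
brush2 [ 0.304 -0.065  0.011]
offcut side ((519.4877319335938, -3.915283203125), (65.81976318359375, 33.69045639038086), 30.77042579650879) 287
t 0.15 pos [ 0.217  -0.5857  0.2261] jaw -69.7 j [ 1.11  0.44  0.02  1.57 -0.01  1.13 -0.08] F [ 0.42 -0.44 -0.6 ] w 0.996
shift [ 0.0666  0.4866 -0.4411] turn rad -0.199 rows 15.8 1.6
```

>>> move_arm(steps="0 0.028 -0.025 -0.02 0;0 0.056 -0.05 -0.05 0;0 0.084 -0.076 -0.08 0;0 0.11 -0.1 -0.1 0;0 0.138 -0.125 -0.12 0;0 0.166 -0.15 -0.14 0;0 0.194 -0.176 -0.16 0;0 0.222 -0.2 -0.18 0;0.01 0.25 -0.226 -0.2 0;0.02 0.278 -0.25 -0.2 0")

```text
clock: 0.98
position: [0.3916, -0.2534, 0.207]
ee_rot: [0.79, 1.421, -0.791]
force: [0.2, -0.5, -0.9]
width: 0.999
```

```bash
python3 g.py 0.52 -0.0035 0.12 -58.5
```

```text
t 0.98 pos [ 0.3916 -0.2534  0.207 ] jaw -58.1 j [ 0.63  0.21 -0.2   1.96  0.05  0.98 -0.61] F [ 0.18 -0.5  -0.89] w 0.999
shift [ 0.0869  0.2409 -0.1446] turn rad 0.006 rows 7.1 0.0
```

>>> move_arm(steps="0.01 0.033 -0.02 0 0;0.02 0.066 -0.04 0 0;0.03 0.098 -0.06 0 0;0.04 0.13 -0.08 0 0;0.05 0.163 -0.1 0 0;0.06 0.195 -0.12 0 0;0.075 0.225 -0.136 0 0;0.087 0.241 -0.145 0.006 0;0.087 0.241 -0.145 0.006 0;0.087 0.241 -0.145 0.006 0")

```text
clock: 1.82
position: [0.519, -0.0039, 0.1188]
ee_rot: [0.794, 1.423, -0.795]
force: [-0.3, -1.7, -0.2]
width: 0.996
```

```bash
python3 g.py 0.52 -0.0035 0.012 -58.5
python3 - <<'E'
from h import *
grab('wrist','w1')
E
```

```text
t 1.82 pos [ 0.519  -0.0039  0.1188] jaw -58.4 j [ 0.14  0.41 -0.31  1.94  0.17  0.82 -1.28] F [-0.28 -1.69 -0.21] w 0.996
shift [0.1068 0.0013 0.0003] turn rad 0.001 rows 2.6 0.0
```

View pics/w1.png

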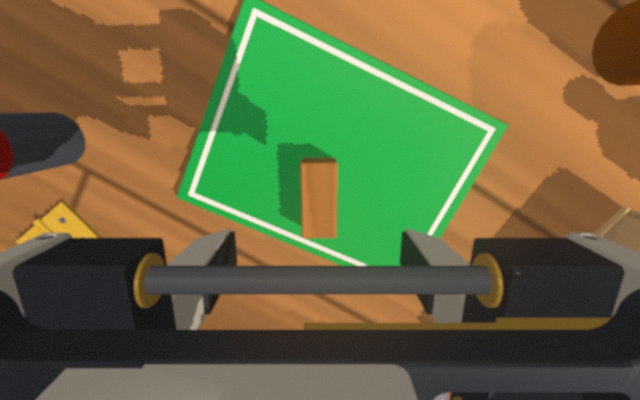

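The offcut stands between the jaws, centred on column 319 and aligned with them. I descend, then close.

>>> move_arm(steps="0.03 0.001 0 0 0;0.06 0.001 0 0 0;0.085 0.001 0 0 0;0.1 0.001 0 0 0;0.107 0.001 0 0 0;0.107 0.001 0 0 0;0.107 0.001 0 0 255;0.107 0.001 0 0 255;0.107 0.001 0 0 255;0.107 0.001 0 0 255", squeeze=20)

```text
clock: 2.7
position: [0.521, -0.0045, 0.0138]
ee_rot: [0.797, 1.418, -0.796]
force: [-0.5, 0.5, -0.6]
width: 0.761
```

```bash
python3 g.py 0.52 -0.003 0.16 -58.5
```

```text
t 2.7 pos [ 0.521  -0.0045  0.0138] jaw -58.6 j [ 0.09  0.57 -0.25  2.02  0.25  0.58 -1.35] F [-0.51  0.46 -0.61] w 0.761
shift [-1.462e-01  1.000e-04 -1.700e-03] turn rad -0.001 rows 3.5 0.0
```

>>> move_arm(steps="0 0 0 0 255;0 0 0 0 255;0 0 0 0 255;0 0 0 0 255;0 0 0 0 255;0 0 0 0 255;-0.02 0 0 0 255;-0.05 0 0 0 255;-0.09 0 0 0 255;-0.13 0 0 0 255")

```text
clock: 3.53
position: [0.5192, -0.0043, 0.1435]
ee_rot: [0.795, 1.422, -0.797]
force: [0.9, -0.7, 0.2]
width: 0.326
```

```bash
python3 g.py 0.551 -0.335 0.16 -58.5;python3 g.py 0.551 -0.335 0.16 -5
```

```text
t 3.53 pos [ 0.5192 -0.0043  0.1435] jaw -58.5 j [ 0.15  0.38 -0.32  1.91  0.15  0.88 -1.27] F [ 0.9  -0.71  0.15] w 0.326
shift [-0.0166 -0.1456  0.2987] turn rad -0.001 rows 8.0 0.0
t 3.53 pos [ 0.5192 -0.0043  0.1435] jaw -58.5 j [ 0.15  0.38 -0.32  1.91  0.15  0.88 -1.27] F [ 0.9  -0.71  0.15] w 0.326
shift [-0.0166 -0.1456  0.2987] turn rad -0.934 rows 8.0 7.5
```

Width 30 mm, so the offcut is held.

>>> move_arm(steps="-0.005 -0.016 0.033 0 255;-0.01 -0.033 0.068 0 255;-0.015 -0.05 0.104 0 255;-0.017 -0.067 0.14 0 255;-0.017 -0.084 0.175 0 255;-0.017 -0.101 0.21 0 255;-0.017 -0.118 0.245 0 255;-0.017 -0.134 0.278 0 255;-0.017 -0.146 0.299 0 255;-0.017 -0.146 0.299 0 255")

```text
clock: 4.37
position: [0.5497, -0.3433, 0.159]
ee_rot: [0.799, 1.417, -0.805]
force: [-0.4, 0.1, -0.6]
width: 0.327
```

```bash
python3 g.py 0.551 -0.335 0.06
```

```text
t 4.37 pos [ 0.5497 -0.3433  0.159 ] jaw -59.0 j [ 0.62  0.54 -0.22  1.58  0.14  1.03 -0.67] F [-0.44  0.11 -0.55] w 0.327
shift [ 0.0989  0.0057 -0.0067] turn rad 0.0 rows 2.4 0.0
```

>>> move_arm(steps="0.03 0 0 0 255;0.06 0 0 0 255;0.09 0 0 0 255;0.11 0 0 0 255;0.117 0 0 0 255;0.117 0 0 0 255;0.117 0 0 0 120;0.117 0 0 0 0;0.117 0 0 0 0;0.117 0 0 0 0")

```text
clock: 5.2
position: [0.5526, -0.3361, 0.0442]
ee_rot: [0.796, 1.418, -0.796]
force: [0.3, 0.8, 0.3]
width: 0.563
```

```bash
python3 g.py 0.551 -0.335 0.2
```

```text
t 5.2 pos [ 0.5526 -0.3361  0.0442] jaw -58.6 j [ 0.6   0.67 -0.21  1.68  0.17  0.81 -0.71] F [0.29 0.83 0.3 ] w 0.563
shift [-0.1558 -0.0006 -0.0014] turn rad 0.0 rows 3.7 0.0
```

>>> move_arm(steps="0 0 0 0 0;0 0 0 0 0;0 0 0 0 0;-0.03 0 0 0 0;-0.065 0 0 0 0;-0.1 0 0 0 0;-0.14 0 0 0 0;-0.156 0 0 0 0;-0.156 0 0 0 0")

```text
clock: 5.95
position: [0.5542, -0.3367, 0.2042]
ee_rot: [0.796, 1.411, -0.795]
force: [1.4, -0.3, -0.1]
width: 1.0
```

```bash
python3 g.py 0.4415 0.218 0.2 26.3
python3 - <<'E'
from h import *
a=grab('scene','s2')['img'];b=grab('side','d2')['img']
cv2.imwrite('pics/c2.png',np.hstack([cv2.resize(a,(400,250)),cv2.resize(b,(400,250))]))
cv2.imwrite('pics/bin2.png',cv2.resize(a[90:220,140:400],None,fx=3,fy=3))
E
```

```text
t 5.95 pos [ 0.5542 -0.3367  0.2042] jaw -58.6 j [ 0.62  0.5  -0.23  1.53  0.12  1.11 -0.66] F [ 1.39 -0.29 -0.07] w 1.0
shift [ 0.0012  0.1931 -0.5321] turn rad -1.481 rows 13.6 11.9
```

View pics/bin2.png

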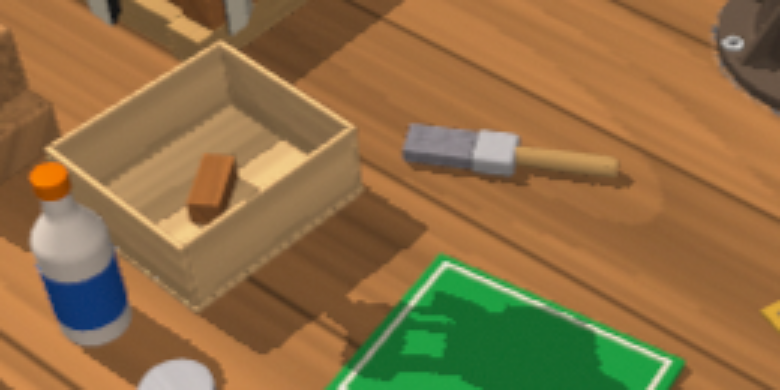

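View pics/c2.png

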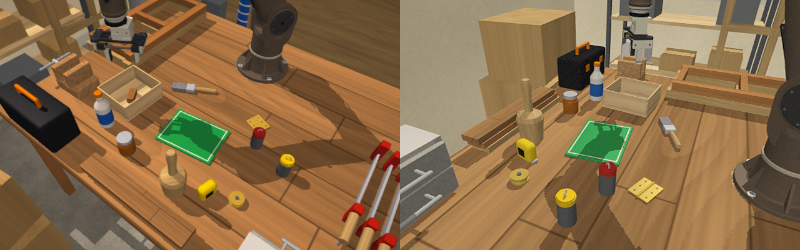

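The offcut lies in the bin. On to the red weight, high first and turning the jaws toward radial.

>>> move_arm(steps="0 0.014 -0.038 -0.1 0;0 0.028 -0.076 -0.2 0;0 0.042 -0.115 -0.31 0;0 0.056 -0.153 -0.42 0;0 0.07 -0.192 -0.53 0;0 0.084 -0.23 -0.64 0;0 0.098 -0.268 -0.75 0;0 0.111 -0.306 -0.86 0;0 0.125 -0.344 -0.97 0;0 0.139 -0.382 -1.08 0")

```text
clock: 6.88
position: [0.4692, 0.0641, 0.1973]
ee_rot: [-0.05, 1.573, 0.049]
force: [0.8, 0.7, -0.0]
width: 1.0
```

```bash
python3 g.py 0.4415 0.218 0.18 26.3
```

```text
t 6.88 pos [0.4692 0.0641 0.1973] jaw 3.6 j [ 0.27  0.29 -0.63  1.93  0.2   0.99 -0.39] F [ 0.8   0.65 -0.01] w 1.0
shift [ 0.0173  0.1554 -0.0179] turn rad -0.396 rows 3.8 3.2
```

>>> move_arm(steps="0 0.035 -0.004 -0.1 0;0 0.07 -0.008 -0.2 0;0 0.105 -0.012 -0.3 0;0.01 0.135 -0.016 -0.39 0;0.017 0.155 -0.018 -0.396 0;0.017 0.155 -0.018 -0.396 0;0.017 0.155 -0.018 -0.396 0")

```text
clock: 7.47
position: [0.4426, 0.2169, 0.1801]
ee_rot: [-0.358, 1.544, 0.358]
force: [0.4, -0.4, -0.6]
width: 1.001
```

```bash
python3 g.py 0.441 0.218 0.18 26.3
python3 - <<'E'
from h import *
grab('wrist','w3')
E
```

```text
t 7.47 pos [0.4426 0.2169 0.1801] jaw 26.2 j [ 0.02  0.37 -0.75  1.9   0.3   0.99 -0.4 ] F [ 0.41 -0.4  -0.62] w 1.001
shift [ 0.0001  0.0017 -0.001 ] turn rad -0.002 rows 0.0 0.0
```

View pics/w3.png

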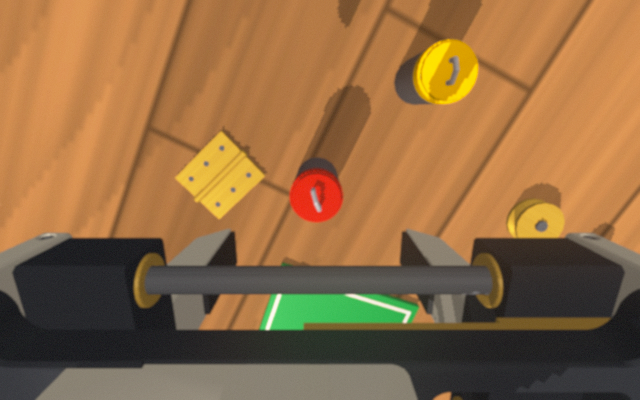

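The red cap is centred between the jaws at (317,195). I'll check its position with the wrist depth.

Run:
```python
from h import *
d=np.load('pics/w3.npz');W=world(d);X,Y,Z=W[...,0],W[...,1],W[...,2]
for n,p in [('red',(.4415,.218)),('yel',(.488,.353))]:
    m=(np.hypot(X-p[0],Y-p[1])<.045)&(abs(Z-.085)<.006)
    print(n,cv2.minEnclosingCircle((np.c_[X[m],Y[m]]*1000).astype(np.float32)),m.sum(),np.median(Z[m]))
for i in range(6): print(arm.observe()['force'].round(2) if hasattr(arm.observe()['force'],'round') else arm.observe()['force']);
```

```text
red ((439.84808349609375, 216.48873901367188), 23.59261131286621) 2095 0.08506525945966681
yel ((487.0206298828125, 352.07122802734375), 23.66602325439453) 2917 0.08495503819666717
[-0.01 -0.55  0.27]
[-0.01 -0.55  0.27]
[-0.01 -0.55  0.27]
[-0.01 -0.55  0.27]
[-0.01 -0.55  0.27]
[-0.01 -0.55  0.27]
```

>>> move_arm(steps="0.03 0.001 0 0 0;0.06 0.001 0 0 0;0.09 0.001 0 0 0;0.115 0.001 0 0 0;0.13 0.001 0 0 0;0.137 0.001 0 0 0;0.137 0.001 0 0 0")

```text
clock: 8.1
position: [0.4432, 0.2155, 0.0433]
ee_rot: [-0.356, 1.544, 0.354]
force: [0.2, -0.2, 1.2]
width: 0.996
```

```bash
python3 g.py 0.4415 0.218 0.043 26.3
```

```text
t 8.1 pos [0.4432 0.2155 0.0433] jaw 25.9 j [-0.1   0.55 -0.62  2.04  0.49  0.7  -0.59] F [ 0.24 -0.17  1.17] w 0.996
shift [ 0.0003  0.003  -0.0004] turn rad -0.007 rows 0.1 0.1
```

>>> move_arm(steps="0 0.002 0 0 60;0 0.002 0 0 90;0 0.002 0 0 110;0 0.002 0 0 130;0 0.002 0 0 150;0 0.002 0 0 170;0 0.002 0 0 190;0 0.002 0 0 200", squeeze=12)

```text
clock: 8.77
position: [0.4412, 0.2182, 0.0445]
ee_rot: [-0.357, 1.544, 0.355]
force: [-3.0, -1.5, 1.4]
width: 0.49
```

>>> move_arm(steps="0 0 0 0 255;0 0 0 0 255;0 0 0 0 255;0 0 0 0 255;0 0 0 0 255", squeeze=45)

```text
clock: 9.18
position: [0.4413, 0.2182, 0.0444]
ee_rot: [-0.357, 1.544, 0.355]
force: [-5.5, -3.1, 4.6]
width: 0.487
```

```bash
python3 g.py 0.4415 0.218 0.043 26.3
```

```text
t 9.18 pos [0.4413 0.2182 0.0444] jaw 26.0 j [-0.1   0.55 -0.62  2.04  0.49  0.7  -0.59] F [-5.5  -3.09  4.64] w 0.487
shift [ 0.0014 -0.0003  0.0001] turn rad -0.005 rows 0.0 0.0
```

Gripped (about 45 mm). I lift slowly.

>>> move_arm(steps="-0.005 0 0 0 255;-0.012 0 0 0 255;-0.022 0 0 0 255;-0.034 0 0 0 255;-0.046 0 0 0 255;-0.055 0 0 0 255;-0.06 0 0 0 255;-0.06 0 0 0 255;-0.06 0 0 0 255;-0.06 0 0 0 255")

```text
clock: 10.02
position: [0.4426, 0.2188, 0.1044]
ee_rot: [-0.356, 1.542, 0.356]
force: [0.3, -0.1, -7.1]
width: 0.488
```

```bash
cat > wz.py <<'E'
from h import *
import sys
F=[]
for i in range(12):
    d=arm.get_image('side'); s=arm.observe(); F.append(np.r_[s['force'],s['ft_torque']])
F=np.array(F); print('F',F.mean(0).round(3),'sd',F.std(0).round(2),'eff',np.round(s['joint_efforts'],2),'w',s['width'],s['position'],s['clock'])
cv2.imwrite('pics/'+sys.argv[1],d['img'])
E
python3 wz.py lift1.png
```

```text
F [-0.03  -0.018 -7.143  0.023 -0.141  0.014] sd [0.65 0.46 0.54 0.04 0.03 0.03] eff [-1.000e-02 -5.719e+01 -9.340e+00 -2.547e+01 -5.000e-02  0.000e+00
 -0.000e+00] w 0.48766881597469436 [0.44278673 0.21917489 0.10468596] 10.6167
```

View pics/lift1.png

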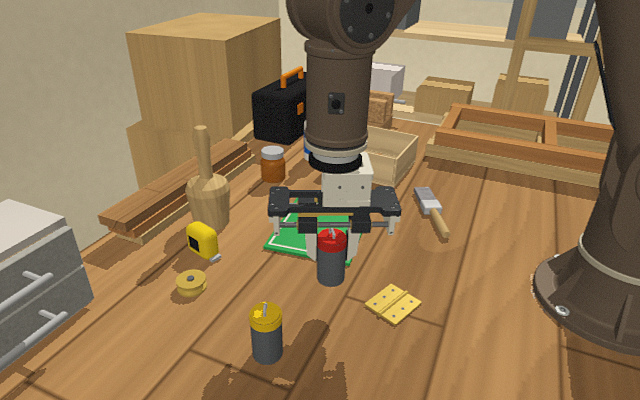

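Red is clear of the bench and upright at about 7.1 N (about 730 g). I set it back.

>>> move_arm(steps="0.012 0 0 0 255;0.026 0 0 0 255;0.039 0 0 0 255;0.048 0 0 0 255;0.054 0 0 0 255;0.058 0 0 0 255;0.06 0 0 0 255;0.06 0 0 0 255;0.06 0 0 0 255")

```text
clock: 11.37
position: [0.4431, 0.2195, 0.045]
ee_rot: [-0.356, 1.54, 0.356]
force: [-0.3, 0.3, -6.8]
width: 0.488
```

```bash
python3 g.py 0.4415 0.218 0.043 26.3
```

```text
t 11.37 pos [0.4431 0.2195 0.045 ] jaw 26.0 j [-0.1   0.55 -0.63  2.04  0.5   0.7  -0.59] F [-0.31  0.31 -6.82] w 0.488
shift [ 0.002  -0.0006 -0.0021] turn rad -0.005 rows 0.1 0.0
```

>>> move_arm(steps="0.0005 0 0 0 255;0.001 0 0 0 255;0.001 0 0 0 255;0.001 0 0 0 255")

```text
clock: 11.7
position: [0.4432, 0.2194, 0.0444]
ee_rot: [-0.356, 1.54, 0.356]
force: [-2.2, -1.4, 4.6]
width: 0.481
```

```bash
python3 g.py 0.4415 0.218 0.043 26.3
```

```text
t 11.7 pos [0.4432 0.2194 0.0444] jaw 26.0 j [-0.1   0.55 -0.62  2.04  0.5   0.7  -0.59] F [-2.18 -1.44  4.57] w 0.481
shift [ 0.0014 -0.0006 -0.0021] turn rad -0.005 rows 0.1 0.0
```

Standing on the bench (+4.6 N). I release gently.

>>> move_arm(steps="0 0 0 0 120;0 0 0 0 110;0 0 0 0 90;0 0 0 0 60;0 0 0 0 30;0 0 0 0 0;0 0 0 0 0;0 0 0 0 0", squeeze=20)

```text
clock: 12.37
position: [0.4428, 0.2192, 0.0437]
ee_rot: [-0.356, 1.541, 0.356]
force: [-0.9, -0.1, -0.3]
width: 0.955
```

```bash
python3 g.py 0.4415 0.218 0.043 26.3
```

```text
t 12.37 pos [0.4428 0.2192 0.0437] jaw 26.0 j [-0.1   0.55 -0.62  2.04  0.5   0.7  -0.59] F [-0.92 -0.13 -0.35] w 0.955
shift [ 0.0007 -0.0005 -0.0017] turn rad -0.005 rows 0.0 0.0
```

>>> move_arm(steps="-0.01 0 0 0 0;-0.03 0 0 0 0;-0.06 0 0 0 0;-0.09 0 0 0 0;-0.12 0 0 0 0;-0.14 0 0 0 0;-0.14 0 0 0 0")

```text
clock: 12.95
position: [0.4445, 0.2209, 0.1885]
ee_rot: [-0.355, 1.535, 0.357]
force: [0.7, 0.7, 0.8]
width: 1.0
```

```bash
python3 g.py 0.4875 0.353 0.18 36
python3 - <<'E'
from h import *
d=grab('wrist','w4');W=world(d);X,Y,Z=W[...,0],W[...,1],W[...,2]
for n,p in [('red',(.4415,.218)),('yel',(.488,.353))]:
    m=(np.hypot(X-p[0],Y-p[1])<.045)&(abs(Z-.085)<.006)
    print(n,cv2.minEnclosingCircle((np.c_[X[m],Y[m]]*1000).astype(np.float32)),m.sum(),np.median(Z[m]))
E
```

```text
t 12.95 pos [0.4445 0.2209 0.1885] jaw 26.0 j [ 0.02  0.36 -0.76  1.89  0.3   1.   -0.41] F [0.67 0.72 0.76] w 1.0
shift [0.0092 0.0998 0.0966] turn rad -0.174 rows 3.3 1.4
red ((442.63079833984375, 218.2786407470703), 23.426231384277344) 1956 0.08508599229628869
yel ((487.2906799316406, 351.9138488769531), 23.602008819580078) 2667 0.08495689559610065
```

View pics/w4.png

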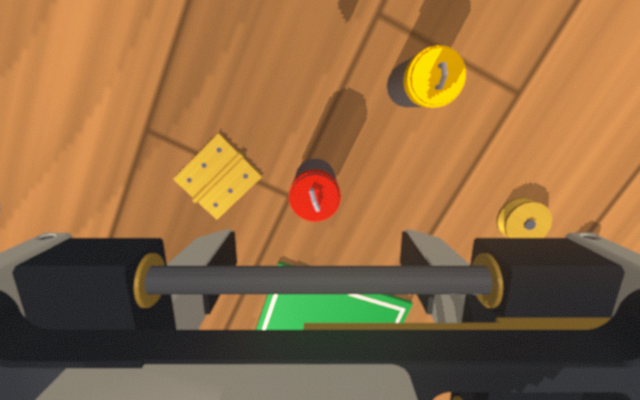

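Red stands upright at (315,195). Now yellow.

>>> move_arm(steps="0 0.025 0.024 -0.05 0;0 0.05 0.048 -0.1 0;0 0.075 0.072 -0.15 0;0.005 0.094 0.091 -0.17 0;0.009 0.1 0.097 -0.174 0;0.009 0.1 0.097 -0.174 0;0.009 0.1 0.097 -0.174 0")

```text
clock: 13.58
position: [0.4852, 0.3508, 0.1734]
ee_rot: [-0.493, 1.517, 0.491]
force: [0.0, 0.3, 0.1]
width: 1.002
```

```bash
python3 g.py 0.4875 0.353 0.043 36
python3 - <<'E'
from h import *
d=grab('wrist','w5');W=world(d);X,Y,Z=W[...,0],W[...,1],W[...,2]
for n,p in [('yel',(.488,.353))]:
    m=(np.hypot(X-p[0],Y-p[1])<.045)&(abs(Z-.085)<.006)
    print(n,cv2.minEnclosingCircle((np.c_[X[m],Y[m]]*1000).astype(np.float32)),m.sum(),np.median(Z[m]))
E
```

```text
t 13.58 pos [0.4852 0.3508 0.1734] jaw 36.0 j [-0.21  0.55 -0.74  1.66  0.41  1.1  -0.45] F [0.01 0.31 0.1 ] w 1.002
shift [0.1304 0.0004 0.0035] turn rad 0.0 rows 3.1 0.0
yel ((487.4477844238281, 351.94921875), 23.58045196533203) 2186 0.0851271304936706
```

>>> move_arm(steps="0.03 0 0.002 0 0;0.06 0 0.002 0 0;0.085 0 0.002 0 0;0.108 0 0.002 0 0;0.122 0 0.002 0 0;0.129 0 0.002 0 0;0.129 0 0.002 0 0")

```text
clock: 14.22
position: [0.4874, 0.3513, 0.0448]
ee_rot: [-0.492, 1.516, 0.49]
force: [1.0, 0.0, 0.4]
width: 0.999
```

```bash
python3 g.py 0.4875 0.352 0.043 36
```

```text
t 14.22 pos [0.4874 0.3513 0.0448] jaw 35.9 j [-0.27  0.7  -0.66  1.77  0.54  0.86 -0.56] F [1.04 0.03 0.41] w 0.999
shift [0.0018 0.0005 0.0005] turn rad -0.001 rows 0.0 0.0
```

>>> move_arm(steps="0.001 0.001 0 0 60;0.001 0.001 0 0 90;0.001 0.001 0 0 110;0.001 0.001 0 0 130;0.001 0.001 0 0 150;0.001 0.001 0 0 170;0.001 0.001 0 0 190;0.001 0.001 0 0 200", squeeze=12)

```text
clock: 14.88
position: [0.4871, 0.3535, 0.0448]
ee_rot: [-0.492, 1.514, 0.492]
force: [-0.4, 0.1, 1.2]
width: 0.495
```

>>> move_arm(steps="0 0 0 0 255;0 0 0 0 255;0 0 0 0 255;0 0 0 0 255;0 0 0 0 255", squeeze=45)

```text
clock: 15.3
position: [0.4871, 0.3535, 0.0448]
ee_rot: [-0.492, 1.514, 0.492]
force: [-1.5, -1.0, 3.8]
width: 0.487
```

>>> move_arm(steps="-0.005 0 0 0 255;-0.012 0 0 0 255;-0.022 0 0 0 255;-0.034 0 0 0 255;-0.046 0 0 0 255;-0.055 0 0 0 255;-0.06 0 0 0 255;-0.06 0 0 0 255;-0.06 0 0 0 255;-0.06 0 0 0 255")

```text
clock: 16.13
position: [0.487, 0.3531, 0.1042]
ee_rot: [-0.492, 1.515, 0.491]
force: [-0.6, 0.4, -3.3]
width: 0.487
```

```bash
python3 wz.py lift2.png
```

```text
F [-0.394 -0.009 -2.808  0.024 -0.134 -0.015] sd [0.56 0.41 0.6  0.02 0.02 0.03] eff [-1.000e-02 -6.966e+01 -1.283e+01 -2.632e+01 -6.000e-02 -0.000e+00
  0.000e+00] w 0.4897535024254385 [0.48713749 0.35354474 0.10467795] 16.7333
```

View pics/lift2.png

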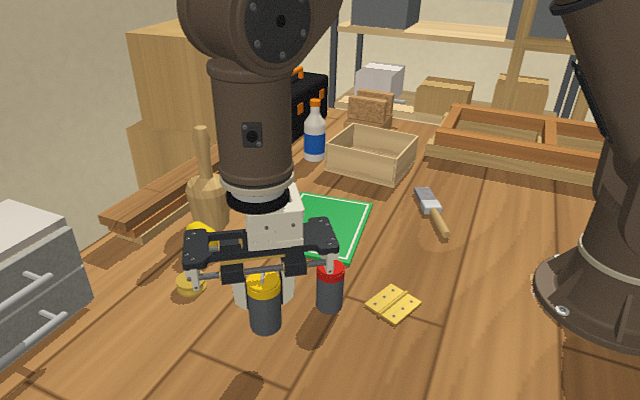

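Yellow is clear of the bench at about 2.8 N against red's 7.1 N, so red is heavier. I set yellow back.

>>> move_arm(steps="0.012 0 0 0 255;0.026 0 0 0 255;0.039 0 0 0 255;0.048 0 0 0 255;0.054 0 0 0 255;0.058 0 0 0 255;0.0595 0 0 0 255;0.0595 0 0 0 255;0.0595 0 0 0 255")

```text
clock: 17.48
position: [0.4873, 0.3539, 0.0454]
ee_rot: [-0.491, 1.514, 0.492]
force: [0.2, 0.1, -3.3]
width: 0.492
```

```bash
python3 g.py
```

```text
t 17.48 pos [0.4873 0.3539 0.0454] jaw 36.0 j [-0.28  0.7  -0.66  1.77  0.54  0.86 -0.56] F [ 0.15  0.14 -3.27] w 0.492
```

>>> move_arm(steps="0.0005 0 0 0 255;0.001 0 0 0 255;0.001 0 0 0 255;0.001 0 0 0 255")

```text
clock: 17.82
position: [0.4874, 0.3539, 0.0448]
ee_rot: [-0.491, 1.513, 0.492]
force: [-2.2, -0.4, 3.9]
width: 0.493
```

>>> move_arm(steps="0 0 0 0 120;0 0 0 0 110;0 0 0 0 90;0 0 0 0 60;0 0 0 0 30;0 0 0 0 0;0 0 0 0 0;0 0 0 0 0;0 0 0 0 0", squeeze=20)

```text
clock: 18.57
position: [0.4872, 0.3536, 0.0442]
ee_rot: [-0.492, 1.514, 0.492]
force: [0.3, 0.3, 0.0]
width: 0.991
```

```bash
python3 g.py
```

```text
t 18.57 pos [0.4872 0.3536 0.0442] jaw 36.0 j [-0.28  0.7  -0.66  1.77  0.54  0.86 -0.56] F [0.32 0.28 0.02] w 0.991
```

>>> move_arm(steps="-0.01 0 0 0 0;-0.03 0 0 0 0;-0.06 0 0 0 0;-0.09 0 0 0 0;-0.12 0 0 0 0;-0.14 0 0 0 0;-0.14 0 0 0 0")

```text
clock: 19.15
position: [0.4884, 0.3558, 0.1899]
ee_rot: [-0.489, 1.507, 0.494]
force: [0.1, 0.2, 0.2]
width: 1.0
```

```bash
python3 g.py 0.443 0.2185 0.18 26
python3 - <<'E'
from h import *
d=grab('wrist','w6');W=world(d);X,Y,Z=W[...,0],W[...,1],W[...,2]
for n,p in [('yel',(.488,.353)),('red',(.443,.218))]:
    m=(np.hypot(X-p[0],Y-p[1])<.045)&(abs(Z-.085)<.006)
    print(n,cv2.minEnclosingCircle((np.c_[X[m],Y[m]]*1000).astype(np.float32)),m.sum(),np.median(Z[m]))
E
```

```text
t 19.15 pos [0.4884 0.3558 0.1899] jaw 36.0 j [-0.21  0.54 -0.75  1.63  0.4   1.12 -0.44] F [0.09 0.18 0.23] w 1.0
shift [ 0.0089 -0.0844 -0.1175] turn rad 0.174 rows 3.5 1.4
yel ((487.8233642578125, 352.4505310058594), 23.549264907836914) 1938 0.08510243465618927
red ((0.0, 0.0), 0.0) 0 nan
  return _methods._mean(a, axis=axis, dtype=dtype,
  ret = ret.dtype.type(ret / rcount)
```

View pics/w6.png

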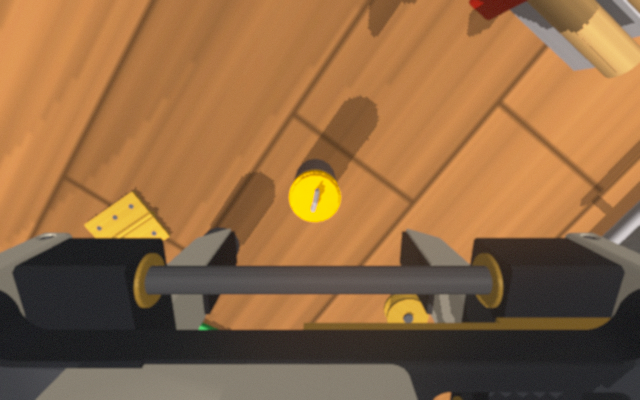

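Yellow stands upright at (315,195). Back to red.

>>> move_arm(steps="0 -0.02 -0.028 0.05 0;0 -0.04 -0.056 0.1 0;0 -0.06 -0.084 0.15 0;0.004 -0.076 -0.106 0.17 0;0.009 -0.084 -0.117 0.174 0;0.009 -0.084 -0.117 0.174 0;0.009 -0.084 -0.117 0.174 0;0.009 -0.084 -0.117 0.174 0")

```text
clock: 19.87
position: [0.442, 0.2178, 0.1753]
ee_rot: [-0.356, 1.541, 0.357]
force: [0.0, 0.6, -0.5]
width: 1.002
```

```bash
python3 g.py 0.442 0.218 0.043 26
python3 - <<'E'
from h import *
d=grab('wrist','w7');W=world(d);X,Y,Z=W[...,0],W[...,1],W[...,2]
for n,p in [('yel',(.488,.353)),('red',(.443,.218))]:
    m=(np.hypot(X-p[0],Y-p[1])<.045)&(abs(Z-.085)<.006)
    print(n,cv2.minEnclosingCircle((np.c_[X[m],Y[m]]*1000).astype(np.float32)),m.sum(),np.median(Z[m]))
E
```

```text
t 19.87 pos [0.442  0.2178 0.1753] jaw 26.0 j [ 0.02  0.38 -0.76  1.91  0.31  0.97 -0.42] F [ 0.03  0.6  -0.53] w 1.002
shift [0.1323 0.     0.    ] turn rad 0.001 rows 3.2 0.0
yel ((487.5999755859375, 352.6229553222656), 23.761341094970703) 2995 0.08494133957108341
red ((442.6566162109375, 218.1249542236328), 23.641250610351562) 2161 0.08508680259962523
```

>>> move_arm(steps="0.03 0 0 0 0;0.06 0 0 0 0;0.085 0 0 0 0;0.108 0 0 0 0;0.124 0 0 0 0;0.131 0 0 0 0;0.131 0 0 0 0")

```text
clock: 20.5
position: [0.441, 0.2176, 0.0429]
ee_rot: [-0.357, 1.544, 0.357]
force: [-0.4, -0.8, -0.3]
width: 1.0
```

```bash
python3 g.py 0.4427 0.2183 0.044 26
```

```text
t 20.5 pos [0.441  0.2176 0.0429] jaw 26.1 j [-0.09  0.56 -0.63  2.04  0.5   0.7  -0.6 ] F [-0.45 -0.77 -0.29] w 1.0
shift [-0.0011 -0.0001  0.0018] turn rad 0.002 rows 0.1 0.0
```

>>> move_arm(steps="-0.001 0 0.001 0 60;-0.001 0 0.001 0 90;-0.001 0 0.001 0 110;-0.001 0 0.001 0 130;-0.001 0 0.001 0 150;-0.001 0 0.001 0 170;-0.001 0 0.001 0 190;-0.001 0 0.001 0 200", squeeze=12)

```text
clock: 21.17
position: [0.4432, 0.2175, 0.0455]
ee_rot: [-0.356, 1.54, 0.356]
force: [0.2, -0.1, 1.6]
width: 0.487
```

>>> move_arm(steps="0 0 0 0 255;0 0 0 0 255;0 0 0 0 255;0 0 0 0 255;0 0 0 0 255", squeeze=45)

```text
clock: 21.58
position: [0.4432, 0.2175, 0.0455]
ee_rot: [-0.356, 1.54, 0.356]
force: [2.3, -0.5, 4.4]
width: 0.487
```

>>> move_arm(steps="-0.005 0 0 0 255;-0.012 0 0 0 255;-0.025 0 0 0 255;-0.04 0 0 0 255;-0.058 0 0 0 255;-0.076 0 0 0 255;-0.09 0 0 0 255;-0.1 0 0 0 255;-0.1 0 0 0 255;-0.1 0 0 0 255")

```text
clock: 22.42
position: [0.4424, 0.2169, 0.145]
ee_rot: [-0.356, 1.542, 0.355]
force: [-1.1, -0.3, -7.3]
width: 0.484
```

```bash
python3 g.py 0.5546 -0.0014 0.141 0; python3 g.py 0.5546 -0.0014 0.141 26
```

```text
t 22.42 pos [0.4424 0.2169 0.145 ] jaw 26.0 j [ 0.    0.42 -0.74  1.95  0.35  0.91 -0.46] F [-1.07 -0.33 -7.35] w 0.484
shift [ 0.0041 -0.2454  0.0052] turn rad 0.454 rows 5.9 3.6
t 22.42 pos [0.4424 0.2169 0.145 ] jaw 26.0 j [ 0.    0.42 -0.74  1.95  0.35  0.91 -0.46] F [-1.07 -0.33 -7.35] w 0.484
shift [ 0.0041 -0.2454  0.0052] turn rad -0.0 rows 5.9 0.0
```

>>> move_arm(steps="0 -0.01 0 0 255;0 -0.03 0.001 0 255;0 -0.06 0.002 0 255;0.001 -0.095 0.003 0 255;0.002 -0.13 0.003 0 255;0.003 -0.165 0.004 0 255;0.004 -0.198 0.005 0 255;0.004 -0.224 0.005 0 255;0.004 -0.24 0.005 0 255;0.004 -0.245 0.005 0 255")

```text
clock: 23.25
position: [0.555, -0.006, 0.1393]
ee_rot: [-0.353, 1.545, 0.351]
force: [0.3, 1.5, -7.1]
width: 0.489
```

>>> move_arm(steps="0 0 0 0 255;0 0 0 0 255;0 0 0 0 255;0 0 0 0 255;0 0 0 0 255;0 0 0 0 255")

```text
clock: 23.75
position: [0.5544, 0.0, 0.1413]
ee_rot: [-0.357, 1.541, 0.357]
force: [-0.7, 0.0, -7.5]
width: 0.488
```

```bash
python3 g.py 0.5546 -0.0014 0.141 26
python3 - <<'E'
from h import *
a=grab('scene','s8')['img'];b=grab('side','d8')['img']
cv2.imwrite('pics/c8.png',np.vstack([a[60:350],b[50:350]]))
for n in ['s8','d8']:
    d=np.load(f'pics/{n}.npz');W=world(d);X,Y,Z=W[...,0],W[...,1],W[...,2]
    m=(np.hypot(X-.488,Y-.353)<.045)&(abs(Z-.085)<.006);print('yel',cv2.minEnclosingCircle((np.c_[X[m],Y[m]]*1000).astype(np.float32)),m.sum())
    m=(np.hypot(X-.5546,Y)<.045)&(Z>.05)&(Z<.15)&(d['img'].max(-1)<120)
    print('low',np.percentile(Z[m],[1,5]),X[m].mean(),Y[m].mean(),m.sum())
    hsv=cv2.cvtColor(d['img'],cv2.COLOR_BGR2HSV)
    g=(hsv[...,0]>50)&(hsv[...,0]<75)&(hsv[...,1]>150)&(abs(Z-.008)<.01)&(np.hypot(X-.55,Y)<.2)
    print('board',cv2.minAreaRect((np.c_[X[g],Y[g]]*1000).astype(np.float32)))
E
```

```text
t 23.75 pos [0.5544 0.     0.1413] jaw 26.1 j [ 0.39  0.5  -0.67  1.81  0.37  0.96  0.01] F [-0.72  0.04 -7.49] w 0.488
shift [ 0.0003 -0.0014 -0.0005] turn rad 0.001 rows 0.0 0.0
yel ((490.7159423828125, 354.2381286621094), 23.96631622314453) 302
low [0.09591279 0.09814795] 0.5705752191984031 0.011952482341782778 179
board ((554.75537109375, -2.016265869140625), (181.38150024414062, 240.02142333984375), 7.155978202819824)
yel ((486.69879150390625, 353.3790283203125), 23.949142456054688) 620
low [0.09667995 0.09922201] 0.546012210590946 0.016634516237982087 529
board ((550.1378784179688, -1.8234405517578125), (177.60812377929688, 242.50704956054688), 7.261789798736572)
```

View pics/c8.png

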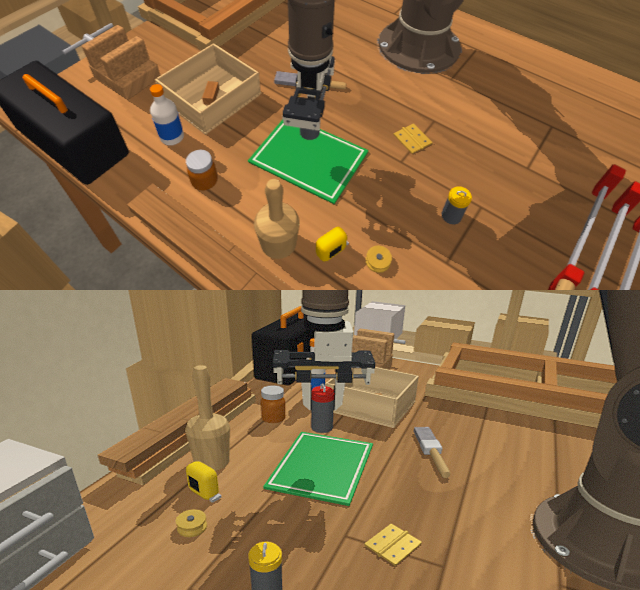

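Red hangs upright over the middle of the board with its underside at about z = 0.097, which is 89 mm above the board's top. Yellow stands on the bench, the offcut is in the bin, and the bystanders haven't moved. I let it settle, then hand in.

>>> move_arm(steps="0 0 0 0 255;0 0 0 0 255;0 0 0 0 255;0 0 0 0 255;0 0 0 0 255;0 0 0 0 255")

```text
clock: 24.35
position: [0.5546, -0.0007, 0.1412]
ee_rot: [-0.356, 1.541, 0.356]
force: [-0.7, -0.1, -6.9]
width: 0.487
```

Run:
```python
from h import *
s=arm.observe(); print(np.abs(s['dq']).max(),s['force'],s['position'],s['clock']); print(arm.sign_off())
```

```text
0.002346790076933467 [-0.68329169 -0.12542993 -6.92332516] [ 0.55464521 -0.00071079  0.1412493 ] 24.35
the job is handed in; nothing more can be done
None
```

The job is done and handed in at 24.35 s, with the red counterweight, the heavier of the two, held over the middle of the green board.

- **Offcut:** I moved it from the board into the plywood bin first, and the picture shows it lying inside.
- **Weighing:** Red pulled about 7.1 N when lifted. I stood it back on the bench and let go, then lifted yellow, which pulled about 2.8 N. That difference of about 4.3 N (roughly 440 g) is well outside the sensor noise of about 0.6 N.
- **Lighter weight:** Yellow is back upright on the bare bench, within about 2 mm of where it started.
- **Final hold:** Red is still and upright about 89 mm above the board's top. The gripper is within 1 mm of the measured board centre in x and y, and the wrist force reads about −6.9 N.
- **Other things on the bench:** They look unmoved in the last pictures.

No check failed. The cameras disagreed by 2–5 mm on some positions, and red moved about 2–3 mm on the bench when it was gripped and set back down.

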